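# Hang the last rinsed bottle on the draining rack

## Task

Hang the small glass bottle that stands on the grey mat upside down on one of the two free pegs of the draining rack, so that it drains. Slide it gently all the way down the peg until the peg's tip meets the inside of its bottom, let it rest on the peg before you let go, and never drop it. Leave the bottle that already hangs there, the ribbon spool and the balloon weight where they are.

Things in the scene. Friction and masses are not known exactly. Their poses are not given: they have to be found in the camera images.
- bottle: Bottle to hang: clear glass, 0.15 to 0.24 kg, 130 mm high, standing open on the mat. Body 58 mm wide (ten-sided to the touch) to 85 mm up, cone to the neck at 105 mm; neck 36 mm, its bead 41 mm, mouth 30 mm clear; walls 3 mm, bottom 5 mm, 125 mm deep inside. Laid on its side it does not roll off. Origin: centre of the underside; z from bottom to mouth; centre of mass about 55 mm from the bottom.
- bottle_floor (a point): Centre of the inside of that bottle's bottom, on its axis, 5 mm from the underside.
- rack: Fixed draining rack: grey drip tray 210 (x) by 370 (y) by 22 mm high; steel cross bar (12 mm tube along y) 55 mm above the counter, 75 mm behind the tray's centre, on end posts 172 mm each side; three pegs 120 mm apart. Origin: centre of the tray's underside; x to its back, z up; front faces the robot, turned up to 0.2 rad. Home, a bottle's mouth is 15 mm from the bar, axis 0-5 degrees flatter.
- peg0: The left (+y) free peg of the draining rack, a steel rod 10 mm in diameter with a rounded black rubber cap 14 mm in diameter on its last 28 mm. Origin: its root, on the axis of the cross bar. Its z axis runs along the peg to the tip, 140 mm away, raised 45 degrees and leaning to the rack's front (the rack's -x).
- peg0_tip (a point): The rounded end of the left peg's cap, on its axis, 140 mm from its root.
- peg2: The right (-y) free peg of the draining rack, a steel rod 10 mm in diameter with a rounded black rubber cap 14 mm in diameter on its last 28 mm. Origin: its root, on the axis of the cross bar. Its z axis runs along the peg to the tip, 140 mm away, raised 45 degrees and leaning to the rack's front (the rack's -x).
- peg2_tip (a point): The rounded end of the right peg's cap, on its axis, 140 mm from its root.
- hung: A bottle just like the first, already hanging mouth-down on the middle peg, 120 mm from each free peg, loose. Origin: centre of its underside (now on top); z to its mouth. Leave it alone.
- spool: White ribbon spool standing on the mat, 64 mm in diameter, 56 mm high, loose. Origin: centre of its underside. It and the bottle change places from start to start; at least 140 mm apart. Leave it alone.
- weight: Steel balloon weight, a low cone 60 mm in diameter and 46 mm high, standing loose on the counter behind the mat. Origin: centre of its underside. Leave it alone.
- mat: Grey drying mat lying flat, fixed: 340 mm (x) by 370 mm (y), 3 mm thick; the bottle and the spool stand on it and there is room to lay the bottle down. Origin: centre of its underside, on the counter.
There are look-alikes about, which are no part of the job. What is shaped like the bottle but blue is not meant.

How it is judged:
On the way:
1. the bottle is slid fully home on a free peg, tip against its bottom, while still held in the gripper (((angle between the z axis of bottle and the z axis of peg0, either way round below 0.2 rad and z of peg0_tip in the frame of bottle between 0.002 and 0.01 m and distance between peg0_tip and bottle_floor below 0.03 m) or (angle between the z axis of bottle and the z axis of peg2, either way round below 0.2 rad and z of peg2_tip in the frame of bottle between 0.002 and 0.01 m and distance between peg2_tip and bottle_floor below 0.03 m)) and contact force between the fingers and bottle above 0.5 N), for 0.1 s.
At the end, for the whole second after the job is handed in: The bottle hangs mouth-down, released and still, on the left or right peg: the tip inside it, 2 to 10 mm from its underside along its axis and within 30 mm of the middle of its inner bottom, axes within 0.2 rad; the hanging bottle, spool and weight within 20 mm of where they were (((angle between the z axis of bottle and the z axis of peg0, either way round below 0.2 rad and z of peg0_tip in the frame of bottle between 0.002 and 0.01 m and distance between peg0_tip and bottle_floor below 0.03 m) or (angle between the z axis of bottle and the z axis of peg2, either way round below 0.2 rad and z of peg2_tip in the frame of bottle between 0.002 and 0.01 m and distance between peg2_tip and bottle_floor below 0.03 m)) and linear speed of bottle below 0.02 m/s and angular speed of bottle below 0.2 rad/s and contact force between the fingers and bottle below 0.05 N and distance of each of hung, spool, weight from where it was at the start of the episode below 0.02 m); the robot touches nothing.
It fails at once if the bottle is dropped: it moves faster than 0.6 m/s with no finger touching it (linear speed of bottle above 0.6 m/s and contact force between the fingers and bottle below 0.05 N).
It fails at once if the bottle is forced against the rack with more than 25 N (contact force between bottle and rack above 25 N).
It fails at once if the bottle already hanging, the spool or the weight is pushed more than 20 mm from its place (distance of any of hung, spool, weight from where it was at the start of the episode above 0.02 m).
It also fails if it takes over 58 s, if anything falls off the work surface, if the arm or the gripper's body presses on something with over 40 N, if the wrist force passes 120 N, or if a joint passes its speed limit or range.

## Robot

A 6-joint arm with a two-finger parallel gripper is mounted at the origin on the work surface. World frame = base frame: x ahead of the robot, y to its left, z up, the work surface at z = 0. Lengths are in m, angles in rad, forces in N, time in s.
With the tool pointing down it reaches from about 0.25 to 0.725 m from the base axis. Payload 9.7 kg.
Tool frame: the origin (TCP) lies between the finger pads; the fingertips stand 11 mm ahead of it and the grasp point (between the pads) lies 8 mm behind it; z points along the fingers, y is the line along which they close (so a half turn about z gives the same grasp; the last joint's range is limited). The gripper opens to 85 mm and grips with 20 to 120 N. Pads are 22 mm wide; open, the fingers measure 114 mm over their backs; the gripper's body (76 mm by 85 mm) begins 54 mm behind the grasp point. The pads swing forward as they close: fully open they stand 13 mm farther back than shut.
Start: joints at [-1.17, 0.087, 0.176, 1.66, 0, 1.571], TCP at [0.215, -0.506, 0.242] pointing down, gripper open.
Joint ranges: [-3.13, 3.13], [-0.85, 1.81], [-1.15, 1.24], [-2.2, 2.28], [-1.44, 1.52], [-3.14, 3.14]. Speed limits (rad/s): [2.22, 2.22, 2.57, 3.14, 3.14, 3.14].

## Interface

Orientations are given as a unit quaternion [w, x, y, z].
In Python, from cell import r gives the robot as it stands. The module is installed in compiled form; this text tells all that it offers. Calls block until the motion is done:
- r.movep(position, orientation): joint-space move of the TCP to a pose.
- r.movel(position, rate=0.15, ori=None, threshold=None): straight line of the TCP; ori=None keeps the orientation; rate is the mean speed in m/s. With threshold (N) it stops when the force on the tool has changed by that much, and returns True; else False.
- r.move_j(angles): joint-space move.
- r.gripper_to(opening, strength=None): finger opening in m; strength is the grip in N (None keeps the last); returns when the fingers have stopped.
- r.hold(seconds).
- r.solve_ik(position, orientation): joint angles nearest the present ones, or None.
- r.sense(): the state.
- r.capture(name): name is "side" or "top" or "wrist"; returns the picture (420x560x3 uint8, red, green, blue); there is no depth.
- r.camera_model(name): a dict with "K" (3x3 intrinsics, pixels), "R" (3x3) and "t" (3): a world point X has camera coordinates R X + t. Camera axes: x right, y down, z forward; pixel columns grow to the right and rows downward; lengths in m; the calibration is good to about 2 mm. The wrist camera is an equidistant fisheye: a pixel r from the principal point sees the ray r / f radians off the axis. A picture is of the moment at which its call begins: read the wrist's pose just before it. camera_model takes no time and is no camera call; for the wrist camera it gives the pose at the moment of the call.
A pose or a line that the arm cannot do raises r.Unreachable and nothing moves.
- r.hand_in(): hands the job in; it is judged then, once.
The state is a dict: "t": time; "joint_positions": joint angles; "qd": joint speeds; "effort": joint torques, N m; "ee_pos": TCP position; "eef_rot": TCP orientation; "force": force on the tool from outside, world axes, zero at the start; "wrist_torque": the same for the moment, N m; "grip_width": finger opening in m; "grip_force": force on a finger pad.
Only numpy, scipy, OpenCV 4.12 (cv2) and the standard library are available. Lean on these libraries where they do the work, as an engineer would, in place of code of your own. Each camera call takes 0.05 s, during which the arm holds its last target. There are 200 camera calls.

## Working session

There is one attempt and no reset: what is moved stays moved. The work goes in short steps, each a Python script; the robot and the scene stay as the last script left them, time stands still between calls to the robot, and variables do not carry over. Pictures are saved under pics/ and viewed, at most 10 in all, crops included, and the job is handed in when it is done.

```bash
mkdir -p pics; ls
python3 - <<'E'
from cell import r
import cv2,numpy as np
a=[]
for n in("side","top"):
    m=r.camera_model(n);im=r.capture(n);cv2.imwrite(f"pics/{n}0.png",im[:,:,::-1]);np.savez(f"{n}0.npz",im=im,**m)
    print(n,m["K"].round(1).tolist(),(-m["R"].T@m["t"]).round(3),m["R"].round(3).tolist())
s=r.sense();print(s["t"],s["ee_pos"],s["eef_rot"],s["force"])
E
```

```text
pics
side [[499.4, 0.0, 275.8], [0.0, 499.4, 207.1], [0.0, 0.0, 1.0]] [0.169 1.011 0.776] [[-0.941, -0.339, 0.009], [-0.195, 0.518, -0.833], [0.278, -0.785, -0.554]]
top [[435.2, 0.0, 277.3], [0.0, 435.2, 204.3], [0.0, 0.0, 1.0]] [0.313 0.09  1.445] [[-0.017, -1.0, 0.009], [-0.99, 0.016, -0.143], [0.143, -0.011, -0.99]]
0.1 [ 0.21450528 -0.50624186  0.24166707] [-5.67247704e-04  9.79986246e-01  1.99064359e-01 -1.28991263e-04] [ 0.23737783 -0.21799106 -0.02769784]
```

View pics/side0.png

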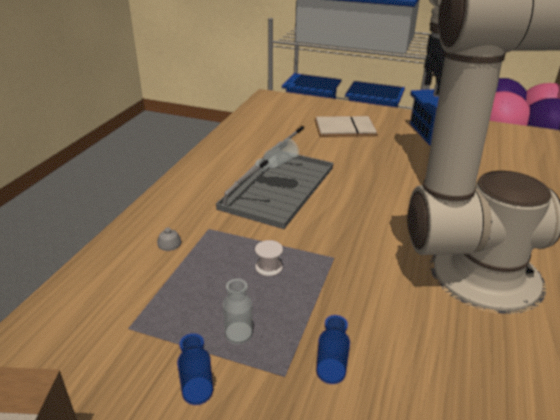

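View pics/top0.png

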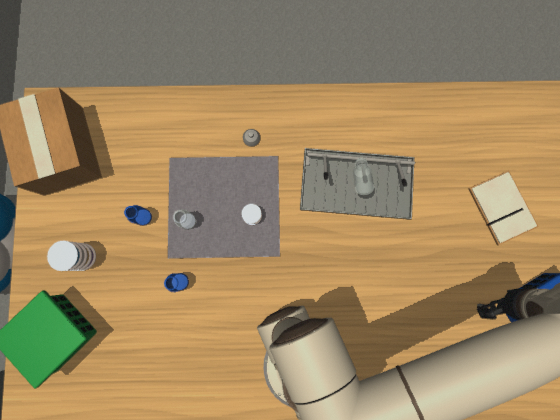

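The glass bottle stands on the mat at top (187,219) / side (238,320). The spool is at top (252,214) and the rack at top (357,184), with free-peg caps near (326,176) and (403,184). Next I'll enlarge the rack and bottle, and check reachability for a one-grasp plan: grip from the side, roll 135° and slide on.

```bash
cat > h.py <<'E'
import numpy as np,cv2
from scipy.spatial.transform import Rotation as Rn
def ray(m,uv):
    R=m["R"];d=R.T@np.linalg.solve(m["K"],[uv[0],uv[1],1.]);return -R.T@m["t"],d/np.linalg.norm(d)
def onz(m,uv,z):
    o,d=ray(m,uv);return o+d*(z-o[2])/d[2]
def proj(m,X):
    p=m["K"]@(m["R"]@np.asarray(X)+m["t"]);return p[:2]/p[2]
def quat(M): return Rn.from_matrix(M).as_quat(scalar_first=True)
E
python3 - <<'E'
import cv2,numpy as np
from h import *
T=np.load("top0.npz");S=np.load("side0.npz")
def crop(im,x,y,w,h,k): return cv2.resize(im[y:y+h,x:x+w,::-1],None,fx=k,fy=k,interpolation=cv2.INTER_CUBIC)
cv2.imwrite("pics/c1.png",crop(T["im"],295,142,125,83,6))
a=crop(T["im"],160,190,60,60,6);b=crop(S["im"],205,270,60,80,6)
c=np.zeros((480,740,3),np.uint8);c[:360,:360]=a;c[:480,370:730]=b;cv2.imwrite("pics/c2.png",c)
g=cv2.cvtColor(T["im"],cv2.COLOR_RGB2HSV)
mk=((g[:,:,1]<70)&(g[:,:,2]<170)).astype(np.uint8);mk[:142]=0;mk[225:]=0;mk[:,:290]=0;mk[:,425:]=0
mk=cv2.morphologyEx(mk,cv2.MORPH_CLOSE,np.ones((5,5)))
cn=max(cv2.findContours(mk,0,2)[0],key=cv2.contourArea);bx=cv2.boxPoints(cv2.minAreaRect(cn));print(bx)
for p in bx:print(onz(T,p,.022))
for n,p in(("spool",(252,214)),("weight",(251,137)),("bottle",(187,219))):print(n,onz(T,p,.04))
print("spool side",onz(S,(269,266),.0),"bot",onz(S,(239,332),.006))
E
```

```text
[[299.3173  209.19312]
 [304.44144 147.70346]
 [416.0828  157.0069 ]
 [410.95865 218.49655]]
[0.50046515 0.00173778 0.022     ]
[ 0.7091361  -0.02062255  0.022     ]
[ 0.67134922 -0.39581006  0.022     ]
[ 0.46363382 -0.3657949   0.022     ]
spool [0.4847946  0.15709696 0.04      ]
weight [0.74350321 0.15815063 0.04      ]
bottle [0.47186219 0.36778904 0.04      ]
spool side [4.87668828e-01 1.55566205e-01 1.11022302e-16] bot [0.47042491 0.37507081 0.006     ]
```

View pics/c1.png

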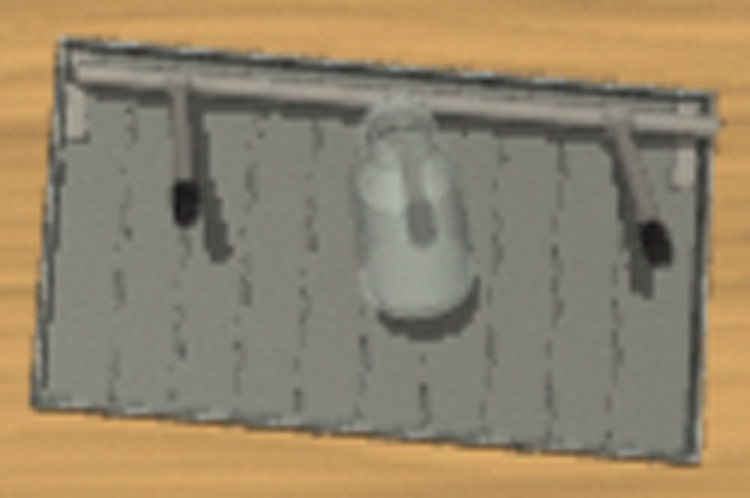

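View pics/c2.png

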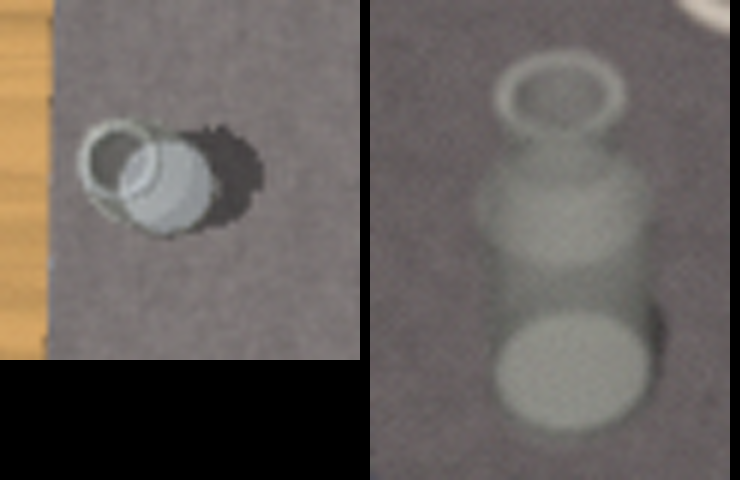

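Bottle mouth is at top ≈(179.3,216) and side ≈(236.4,285.4). The bottom disc is at top ≈(187.6,220.8) and side ≈(238.3,331.4). The tray corners and both caps are clear in the crop.

```bash
cat >> h.py <<'E'
from scipy.optimize import least_squares
def setup():
    T=dict(np.load("top0.npz"));S=dict(np.load("side0.npz"))
    f=lambda u,v,x,y:((u+.5)/6-.5+x,(v+.5)/6-.5+y)
    C=np.array([onz(T,f(u,v,295,142),.022) for u,v in((65,42),(715,95),(697,462),(33,406))])
    L=np.array([[.105,.185],[.105,-.185],[-.105,-.185],[-.105,.185]])
    def g(p): c,s=np.cos(p[2]),np.sin(p[2]);return (L@np.array([[c,s],[-s,c]])+p[:2]-C[:,:2]).ravel()
    q=least_squares(g,[.58,-.19,-.08]);x,y,a=q.x
    Rr=Rn.from_euler("z",a).as_matrix();o=np.array([x,y,0])
    root={k:o+Rr@[.075,s*.12,.055] for k,s in((0,1),(2,-1))};pd=Rr@[-.5**.5,0,.5**.5]
    bot=[onz(T,f(168,187,160,190),.005),onz(S,f(202,371,205,270),.005),onz(T,f(118,158,160,190),.133),onz(S,f(191,95,205,270),.133)]
    return T,S,q,Rr,root,pd,np.array(bot)
E
cat > scan.py <<'E'
from cell import r
from h import *
T,S,q,Rr,root,pd,bot=setup()
print("rack",q.x,"res mm",(q.fun*1e3).round(1));print(bot.round(4))
for k in root: print(k,root[k],"tip",root[k]+.14*pd,"px top-crop",(proj(T,root[k]+.133*pd)-[295,142])*6,"root",(proj(T,root[k])-[295,142])*6)
B=np.array([bot[:,0].mean(),bot[:,1].mean(),.003]);h=.055
def tool(b,z0,flip):   # z0 approx tool dir
    y=np.cross(z0,b);y/=np.linalg.norm(y);y*=flip
    return np.column_stack([np.cross(y,z0),y,z0])
n=0;res=[]
for e in(-25,-15,-5,0):
  for ps in range(-180,180,15):
    z=Rn.from_euler("zy",[ps,-e],degrees=True).apply([1,0,0])
    for fl in(1,-1):
      M=tool(np.array([0,0,1.]),z,fl);G=B+[0,0,h]
      t=G+.008*z
      j=r.solve_ik(t,quat(M))
      if j is None or r.solve_ik(t-.12*z,quat(M)) is None: continue
      zl=M.T@[0,0,1] # bottle axis in tool
      for k in(0,2):
        b=-pd
        for ph in range(0,360,15):
          # rotate M so tool@zl = b
          A,_=Rn.align_vectors([b],[[0,0,1.]]);F=(Rn.from_rotvec(b*np.radians(ph))*A).as_matrix()@M
          if F[2,2]>.15: continue
          ok=[]
          for s in(.0,.08,.15):
            g=root[k]+pd*(.135-h+s)
            ok.append(r.solve_ik(g+.008*F[:,2],quat(F)))
          if any(o is None for o in ok): continue
          if r.solve_ik(ok and root[k]+pd*(.135-h)-.11*F[:,2],quat(F)) is None: continue
          # clear of the hung bottle: gripper comes from outer side
          side=(Rr.T@F[:,2])[1]*(1 if k==0 else -1)
          res.append((e,ps,fl,k,ph,round(side,2),(Rr.T@F[:,2]).round(2).tolist(),np.round(j,1).tolist(),np.round(ok[0],1).tolist(),np.round(ok[2],1).tolist()))
print(len(res));res.sort(key=lambda a:a[5]);seen=set()
for a in res:
  kk=(a[0],a[3],tuple(np.round(a[6],1)),a[2])
  if kk in seen or a[5]>.3: continue
  seen.add(kk);print(*a)
E
python3 scan.py|head -60
```

```text
rack [ 0.58492039 -0.194388   -0.1023578 ] res mm [ 2.2  2.7  0.4 -1.3 -1.8 -2.6 -0.9  1.2]
[[0.47   0.3727 0.005 ]
 [0.4729 0.3733 0.005 ]
 [0.4711 0.3729 0.133 ]
 [0.4709 0.3761 0.133 ]]
0 [ 0.67178934 -0.08267951  0.055     ] tip [ 0.57331252 -0.07256429  0.15399495] px top-crop [184.42663923 215.57820166] root [175.94257954  82.48535122]
2 [ 0.64726634 -0.32142335  0.055     ] tip [ 0.54878953 -0.31130813  0.15399495] px top-crop [657.04401579 255.994419  ] root [613.30120013 119.8028007 ]
4
```

```bash
cat > scan2.py <<'E'
from cell import r
from h import *
T,S,q,Rr,root,pd,bot=setup()
B=np.array([.471,.3735,.003]);h=.055
def frames(b,jit=None):
  pass
def scan(name,b,G,filt=lambda z:z[2]<.2):
  print(name)
  for al in range(0,180,15):       # angle tool z to b (jaw perpendicular to both)
    row=[]
    for az in range(0,360,15):
      u=np.cross(b,[0,1.,0] if abs(b[1])<.9 else [1.,0,0]);u/=np.linalg.norm(u);v=np.cross(b,u)
      w=np.cos(np.radians(az))*u+np.sin(np.radians(az))*v
      z=np.cos(np.radians(al))*b+np.sin(np.radians(al))*w
      if not filt(z): row.append(" .");continue
      y=np.cross(z,b)
      if np.linalg.norm(y)<1e-3: y=np.cross(b,w)
      y/=np.linalg.norm(y);c=""
      for f in(1,-1):
        M=np.column_stack([np.cross(f*y,z),f*y,z])
        if all(r.solve_ik(g+.008*z,quat(M)) is not None for g in G(z)): c+="+-"[f<0]
      row.append(c.rjust(2) if c else " 0")
    print(al,"|"," ".join(row))
scan("stand",np.array([0,0,1.]),lambda z:[B+[0,0,h]],lambda z:z[2]<.05)
for k in(0,2): scan(f"peg{k}",-pd,lambda z:[root[k]+pd*(.135-h),root[k]+pd*(.135-h+.14)])
E
python3 scan2.py; python3 scan.py | tail -0; sed -i 's/ or a\[5\]>.3//' scan.py; python3 scan.py|tail -4
```

```text
stand
0 |  .  .  .  .  .  .  .  .  .  .  .  .  .  .  .  .  .  .  .  .  .  .  .  .
15 |  .  .  .  .  .  .  .  .  .  .  .  .  .  .  .  .  .  .  .  .  .  .  .  .
30 |  .  .  .  .  .  .  .  .  .  .  .  .  .  .  .  .  .  .  .  .  .  .  .  .
45 |  .  .  .  .  .  .  .  .  .  .  .  .  .  .  .  .  .  .  .  .  .  .  .  .
60 |  .  .  .  .  .  .  .  .  .  .  .  .  .  .  .  .  .  .  .  .  .  .  .  .
75 |  .  .  .  .  .  .  .  .  .  .  .  .  .  .  .  .  .  .  .  .  .  .  .  .
90 |  0  0  0  0  0  0  0  0  0  0  0 +- +- +-  0  0  0 +- +-  0  0  0  0  0
105 |  0  0  0  0  0  0  0  0 +- +- +- +- +-  0  0  0  0 +- +- +- +- +-  0  0
120 |  0  0  0  0  0  0 +- +- +- +- +- +- +- +- +- +- +- +- +- +- +- +- +- +-
135 | +- +- +- +- +- +- +- +- +- +- +- +- +- +- +- +- +- +- +- +- +- +- +- +-
150 | +- +- +- +- +- +- +- +- +- +- +- +- +- +- +- +- +- +- +- +- +- +- +- +-
165 | +- +- +- +- +- +- +- +- +- +- +- +- +- +- +- +- +- +- +- +- +- +- +- +-
peg0
0 | +- +- +- +- +- +- +- +- +- +- +- +- +- +- +- +- +- +- +- +- +- +- +- +-
15 |  0  0  0  0  0 +- +- +- +- +- +- +- +- +- +- +- +- +- +- +- +-  0  0  0
30 |  0 
[... 1477 characters left out ...]
scan2.py", line 21, in scan
    if all(r.solve_ik(g+.008*z,quat(M)) is not None for g in G(z)): c+="+-"[f<0]
       ~~~^^^^^^^^^^^^^^^^^^^^^^^^^^^^^^^^^^^^^^^^^^^^^^^^^^^^^^^^
  File "scan2.py", line 21, in <genexpr>
    if all(r.solve_ik(g+.008*z,quat(M)) is not None for g in G(z)): c+="+-"[f<0]
           ~~~~~~~~~~^^^^^^^^^^^^^^^^^^
ValueError: time passes only in moves, steps and waits
Exception ignored on flushing sys.stdout:
BrokenPipeError: [Errno 32] Broken pipe
Traceback (most recent call last):
  File "scan.py", line 29, in <module>
    ok.append(r.solve_ik(g+.008*F[:,2],quat(F)))
              ~~~~~~~~~~^^^^^^^^^^^^^^^^^^^^^^^
ValueError: time passes only in moves, steps and waits
```

The rack is at (0.585,-0.194) with yaw -0.10, and the bottle at (0.471,0.3735). No direct grasp reaches the pegs, so I'll lay the bottle down, regrip it from the bottom side at about 65° to its axis, and hang it on peg0.

```bash
cat >> h.py <<'E'
def tframe(az,el,flip=1):   # tool z at azimuth/elevation (deg), jaw horizontal; el<-90 leans past vertical
    z=Rn.from_euler("zy",[az,-el],degrees=True)
    x0=z.apply([1.,0,0]);y=z.apply([0,1.,0])*flip
    return np.column_stack([np.cross(y,x0),y,x0])
def tcp(G,M): return np.asarray(G)+.008*M[:,2]
E
cat > a.py <<'E'
from cell import r
from h import *
T,S,q,Rr,root,pd,bot=setup()
print("blue",onz(S,(333,372),.003),onz(S,(198,393),.003))
r.movep([.3,-.4,.38],[0,1,0,0])
yaw=np.degrees(q.x[2]);G=np.array([.471,.3735,.058])
az=-40
for f in(1,-1):
    M=tframe(az,-25,f);L=tframe(0,-115,f);P=tframe(0,-65,f);F=tframe(yaw,-110,f)
    for n,X,g in(("pre",M,G-.18*M[:,2]),("grasp",M,G),("lift",M,G+[0,0,.14]),("layup",L,[.46,.32,.17]),("lay",L,[.46,.32,.032]),
      ("p",P,[.445,.32,.032]),("ppre",P,np.array([.445,.32,.032])-.12*P[:,2]),("up",P,[.445,.32,.25]),("fin",F,root[0]+pd*(.135-.04)),("finpre",F,root[0]+pd*(.135-.04+.16))):
        j=r.solve_ik(tcp(g,X),quat(X));print(f,n,None if j is None else np.round(j,2))
E
python3 a.py
```

```text
blue [0.26788875 0.40181813 0.003     ] [0.48351115 0.52972762 0.003     ]
1 pre [ 1.33  0.81  0.42  2.14 -0.97  2.32]
1 grasp [ 1.09  0.62  0.06  1.66 -1.15  1.97]
1 lift [ 1.09  0.49  0.17  1.9  -1.15  1.97]
1 layup [0.51 0.47 0.42 1.91 0.21 0.47]
1 lay [0.51 0.51 0.2  1.65 0.21 0.47]
1 p [ 0.77 -0.19 -0.58  0.86 -0.3   0.72]
1 ppre [ 0.85 -0.33 -0.47  1.13 -0.32  0.8 ]
1 up [ 0.77 -0.24 -0.2   1.29 -0.3   0.72]
1 fin [-0.07  0.57  0.48  1.83 -0.13 -0.07]
1 finpre [-0.06  0.28  0.32  1.95 -0.12 -0.06]
-1 pre [ 1.33  0.81  0.42  2.14 -0.97 -0.82]
-1 grasp [ 1.09  0.62  0.06  1.66 -1.15 -1.17]
-1 lift [ 1.09  0.49  0.17  1.9  -1.15 -1.17]
-1 layup [ 0.51  0.47  0.42  1.91  0.21 -2.67]
-1 lay [ 0.51  0.51  0.2   1.65  0.21 -2.67]
-1 p [ 0.77 -0.19 -0.58  0.86 -0.3  -2.42]
-1 ppre [ 0.85 -0.33 -0.47  1.13 -0.32 -2.34]
-1 up [ 0.77 -0.24 -0.2   1.29 -0.3  -2.42]
-1 fin [-0.07  0.57  0.48  1.83 -0.13  3.08]
-1 finpre [-0.06  0.28  0.32  1.95 -0.12  3.08]
```

```bash
cat > b.py <<'E'
from cell import r
from h import *
G=np.array([.471,.3735,.058]);M=tframe(-43,-30)
Q=quat(M);z=M[:,2]
r.gripper_to(.085,40)
r.movep(tcp(G-.18*z+[0,0,.08],M),Q)
r.movel(tcp(G-.18*z,M),.2)
print(r.movel(tcp(G,M),.12,threshold=4))
cv2.imwrite("pics/g.png",cv2.resize(r.capture("side")[170:420,130:420,::-1],None,fx=2.5,fy=2.5))
s=r.sense();print(s["t"],s["ee_pos"],tcp(G,M),s["force"])
E
python3 b.py
```

```text
Traceback (most recent call last):
  File "b.py", line 6, in <module>
    r.movep(tcp(G-.18*z+[0,0,.08],M),Q)
    ~~~~~~~^^^^^^^^^^^^^^^^^^^^^^^^^^^^
cell.Unreachable: the arm cannot take that pose within its joint ranges
```

```bash
python3 - <<'E'
s=open('b.py').read()
s=s.replace('r.movep(tcp(G-.18*z+[0,0,.08],M),Q)\nr.movel(tcp(G-.18*z,M),.2)','r.movep([.33,.45,.33],quat(tframe(-43,-60)))\nr.movep(tcp(G-.16*z,M),Q)')
open('b.py','w').write(s)
E
python3 b.py
```

```text
Traceback (most recent call last):
  File "b.py", line 6, in <module>
    r.movep([.33,.45,.33],quat(tframe(-43,-60)))
    ~~~~~~~^^^^^^^^^^^^^^^^^^^^^^^^^^^^^^^^^^^^^
cell.Unreachable: the arm cannot take that pose within its joint ranges
```

Run:
```python
from cell import r
from h import *
G=np.array([.471,.3735,.058])
for e in(-90,-60):
  for p in([.33,.45,.33],[.35,.5,.3],[.3,.45,.27]): 
    for f in (1,-1): print(e,p,r.solve_ik(p,quat(tframe(-43,e,f))))
for e in(-25,-30):
  for s in(.14,.18):
    M=tframe(-43,e);print(e,s,r.solve_ik(tcp(G-s*M[:,2],M),quat(M)),r.solve_ik(tcp(G-s*M[:,2]+[0,0,.05],M),quat(M)))
print(r.sense()["joint_positions"],r.sense()["t"])
```

```text
-90 [0.33, 0.45, 0.33] None
-90 [0.33, 0.45, 0.33] None
-90 [0.35, 0.5, 0.3] None
-90 [0.35, 0.5, 0.3] None
-90 [0.3, 0.45, 0.27] None
-90 [0.3, 0.45, 0.27] None
-60 [0.33, 0.45, 0.33] None
-60 [0.33, 0.45, 0.33] None
-60 [0.35, 0.5, 0.3] None
-60 [0.35, 0.5, 0.3] None
-60 [0.3, 0.45, 0.27] None
-60 [0.3, 0.45, 0.27] None
-25 0.14 [ 1.26981326  0.83516357  0.4177525   2.12731423 -0.98853092  2.31745243] [ 1.26981326  0.79366091  0.45162698  2.20269137 -0.98853092  2.31745243]
-25 0.18 [ 1.31755842  0.88605454  0.5172952   2.21391361 -0.94852938  2.36349058] None
-30 0.14 [ 1.25312749  0.79723284  0.4229864   2.08500389 -0.95222037  2.18173127] [ 1.25312749  0.76137157  0.46568322  2.16356199 -0.95222037  2.18173127]
-30 0.18 [ 1.29947338  0.84874474  0.52671401  2.17579734 -0.91568515  2.22970366] [ 1.29947338  0.81784557  0.57529854  2.25528104 -0.91568515  2.22970366]
[-9.27876059e-01  6.78724191e-02  4.32756837e-01  1.93618966e+00
 -1.83809786e-05  2.21408207e+00] 1.3333
```

```bash
python3 - <<'E'
s=open('b.py').read()
s=s.replace('r.movep([.33,.45,.33],quat(tframe(-43,-60)))\n','r.move_j([1.27,.07,.43,1.94,-.95,2.2])\nprint(r.sense()["ee_pos"])\n')
open('b.py','w').write(s)
E
python3 b.py
```

```text
[0.36134097 0.41046433 0.49195318]
False
7.4167 [0.47582665 0.36857861 0.05519501] [0.47606697 0.36804401 0.05507459] [-0.01762803 -0.92774323  0.17439906]
```

View pics/g.png

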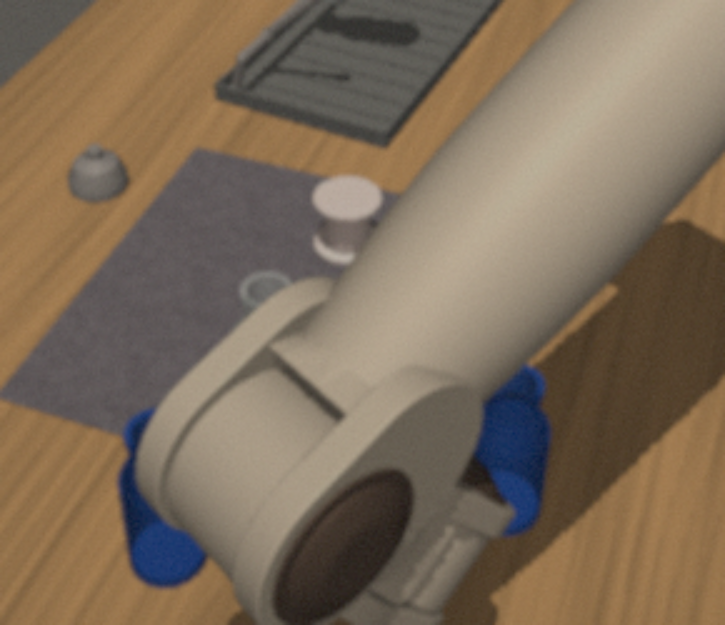

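The bottle's mouth is still at side (236,286), so it is unmoved, and both blue bottles stand clear. I'll grip, lift and lay it down.

```bash
cat > c.py <<'E'
from cell import r
from h import *
G=np.array([.471,.3735,.058]);M=tframe(-43,-30);L=tframe(0,-120);D=np.array([.46,.32,.033])
r.gripper_to(.03,40);s=r.sense();print(s["grip_width"],s["grip_force"])
r.movel(tcp(G+[0,0,.13],M),.15)
s=r.sense();print(s["t"],s["grip_width"],s["force"])
for g,X in((D+[0,0,.14],L),(D,L)): print(r.solve_ik(tcp(g,X),quat(X)))
r.movep(tcp(D+[0,0,.14],L),quat(L))
print(r.sense()["t"]); r.movel(tcp(D+[0,0,.02],L),.15)
print(r.movel(tcp(D-[0,0,.006],L),.03,threshold=3))
s=r.sense();print(s["t"],s["grip_width"],s["ee_pos"]-tcp(D,L),s["force"])
cv2.imwrite("pics/l.png",cv2.resize(r.capture("side")[170:420,130:420,::-1],None,fx=2.5,fy=2.5))
E
python3 c.py
```

```text
0.06082145156629008 39.417784308625414
8.7917 0.0604511534617457 [ 0.26907561  0.26362511 -1.76154021]
[0.49484598 0.54927772 0.50616294 1.9977821  0.23973793 0.43717372]
[0.49484598 0.58693211 0.28899392 1.74295869 0.23973793 0.43717372]
10.1333
True
11.6333 0.06059021838367613 [-0.00095554 -0.00040993  0.00540109] [-1.47934444 -1.33989156  4.25367418]
```

View pics/l.png

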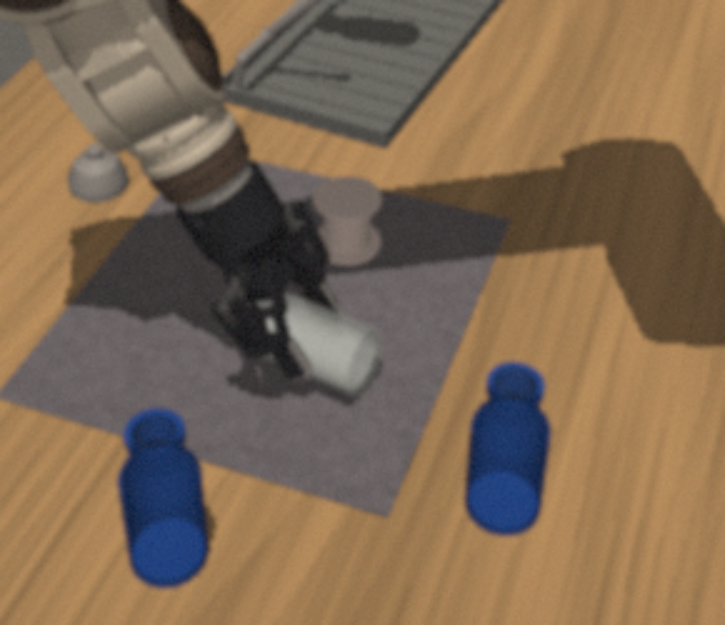

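It's touching down with its bottom end toward the robot. Settle, release, retreat and measure.

```bash
cat > d.py <<'E'
from cell import r
from h import *
L=tframe(0,-120)
p=r.sense()["ee_pos"]
print(r.movel(p-[0,0,.004],.02,threshold=5))
r.gripper_to(.085);r.hold(.2)
r.movel(r.sense()["ee_pos"]-.10*L[:,2],.2)
P=tframe(0,-65)
r.movep([.36,.32,.32],quat(P))
for n in("top","side"): np.savez(n+"1.npz",im=r.capture(n),**r.camera_model(n))
a=cv2.resize(np.load("top1.npz")["im"][185:245,160:245,::-1],None,fx=6,fy=6,interpolation=2)
cv2.imwrite("pics/r.png",a);cv2.imwrite("pics/rs.png",cv2.resize(np.load("side1.npz")["im"][240:350,180:320,::-1],None,fx=5,fy=5,interpolation=2));print(r.sense()["t"])
E
python3 d.py
```

```text
True
14.5583
```

View pics/r.png

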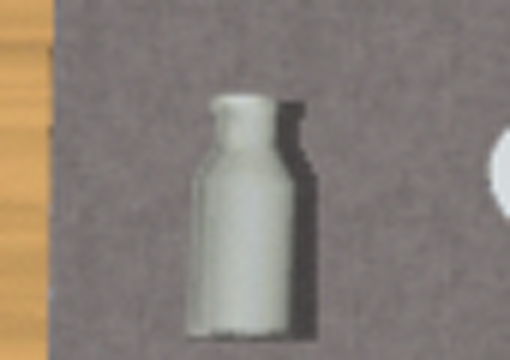

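View pics/rs.png

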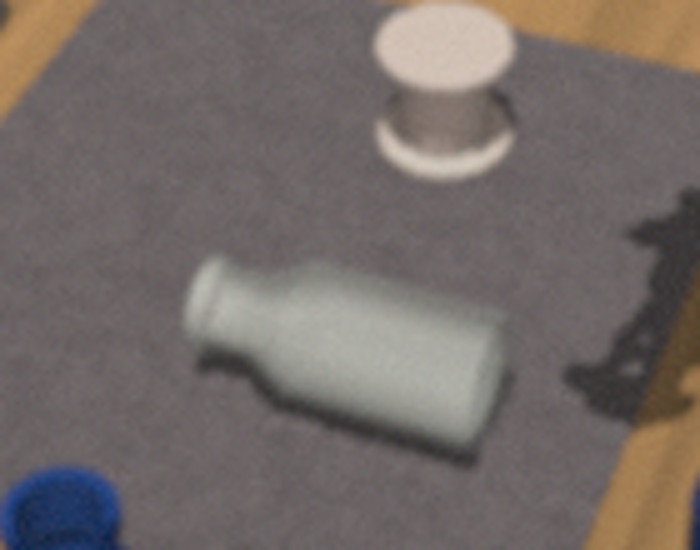

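The bottle lies cleanly along +x. In the top crop its mouth end is at (244,96) and its bottom end at (240,335), and the spool is untouched.

```bash
cat > e.py <<'E'
from cell import r
from h import *
T=np.load("top1.npz");f=lambda u,v:((u+.5)/6-.5+160,(v+.5)/6-.5+185)
m=onz(T,f(246,95),.052);n=onz(T,f(246,125),.032);b=onz(T,f(240,300),.032);e=onz(T,f(240,335),.006)
print(m,n,b,e)
d=(n-b);d/=np.linalg.norm(d);az=np.degrees(np.arctan2(d[1],d[0]))
x0=((e[0]+m[0]-.130)/2);print("az",az,"len",m[0]-e[0],"bottom x",x0)
h=.040;P=tframe(az,-65);g=np.array([x0,b[1]+(x0-b[0])*d[1]/d[0],.032])+h*d
print("grasp",g)
for s in(.10,0): print(r.solve_ik(tcp(g-s*P[:,2],P),quat(P)))
r.movep(tcp(g-.10*P[:,2],P),quat(P))
print(r.movel(tcp(g,P),.12,threshold=4),r.sense()["ee_pos"]-tcp(g,P))
r.gripper_to(.03,50);s=r.sense();print(s["grip_width"],s["grip_force"])
r.movel(tcp(g+[0,0,.22],P),.2)
s=r.sense();print(s["t"],s["grip_width"],s["force"])
for n in("side","top"): np.savez(n+"2.npz",im=r.capture(n),**r.camera_model(n))
a=np.load("side2.npz")["im"][150:350,150:390,::-1];cv2.imwrite("pics/h.png",cv2.resize(a,None,fx=3,fy=3,interpolation=2))
E
python3 e.py
```

```text
[0.53024217 0.32231978 0.052     ] [0.51679386 0.3255268  0.032     ] [0.42126752 0.327998   0.032     ] [0.40402012 0.33222229 0.006     ]
az -1.4818700560301739 len 0.12622204421646216 bottom x 0.40213114416570245
grasp [0.44211777 0.32745862 0.032     ]
[ 0.86439935 -0.2709473  -0.46041592  1.10742373 -0.34496802  0.82212387]
[ 0.79232291 -0.15856516 -0.54864368  0.8827459  -0.32462875  0.74890826]
False [0.00023368 0.0003977  0.00093733]
0.057809363359984135 52.75185037404299
18.025 0.05735071813350051 [ 0.54776022 -0.5298717  -2.57865738]
```

View pics/h.png

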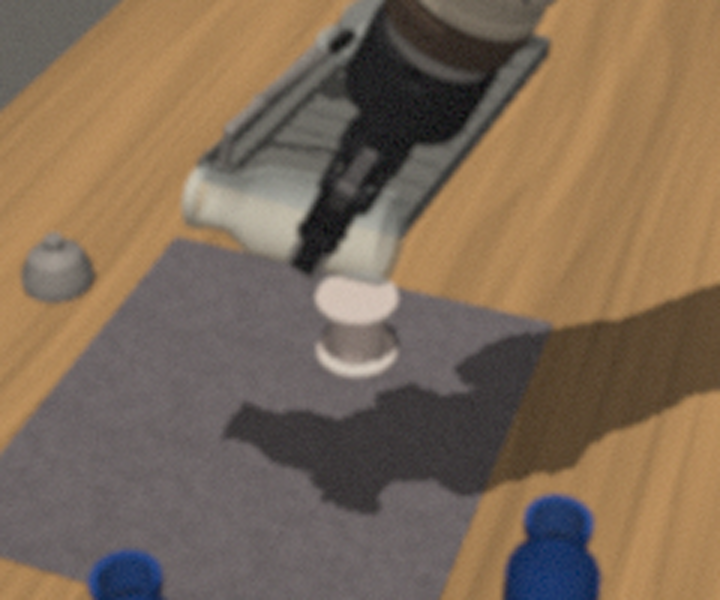

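```bash
cat > f.py <<'E'
from cell import r
from h import *
T,S,q,Rr,root,pd,bot=setup()
h=.04;yaw=np.degrees(q.x[2]);F=tframe(yaw,-110);R0=root[0]+[.0015,-.0005,0]
g=np.array([.44212,.32746,.252]);print("pred mouth side crop",(proj(S,g+[.09,-.0023,0])-150)*3,"bottom",(proj(S,g-[.04,-.001,0])-150)*3)
gp=lambda s,o=0:tcp(R0+pd*(.135-h+s)+o,F)
print(r.solve_ik(gp(.17),quat(F)))
r.movep(gp(.17),quat(F))
s=r.sense();print(s["t"],s["ee_pos"]-gp(.17),s["force"],s["grip_width"])
for n in("side","top"): np.savez(n+"3.npz",im=r.capture(n),**r.camera_model(n))
for n,m in(("side",S),("top",T)): print(n,"mouth",proj(m,R0+pd*(.17+.005)),"tip",proj(m,R0+pd*.14),"bottom",proj(m,R0+pd*.305))
a=np.load("top3.npz")["im"][150:220,295:365,::-1];b=np.load("side3.npz")["im"][120:220,215:315,::-1]
c=np.zeros((400,800,3),np.uint8);c[:,:400]=cv2.resize(a,(400,400),interpolation=2);c[:,400:]=cv2.resize(b,(400,400),interpolation=2);cv2.imwrite("pics/m.png",c)
E
python3 f.py
```

```text
pred mouth side crop [195.00979448 187.12163169] bottom [390.79181535 233.37301178]
[-0.06374096  0.26643016  0.31585413  1.96246845 -0.12396079 -0.06035584]
19.5917 [0.00016772 0.00083092 0.00012454] [ 0.0081893  -0.33795432 -1.15838352] 0.057172938705209314
side mouth [277.11118923 153.5629388 ] tip [268.48950981 160.01245193] bottom [311.96338481 127.49148775]
top mouth [326.38462648 185.19577922] tip [325.96713346 178.7077253 ] bottom [328.10826143 211.98194322]
```

View pics/m.png

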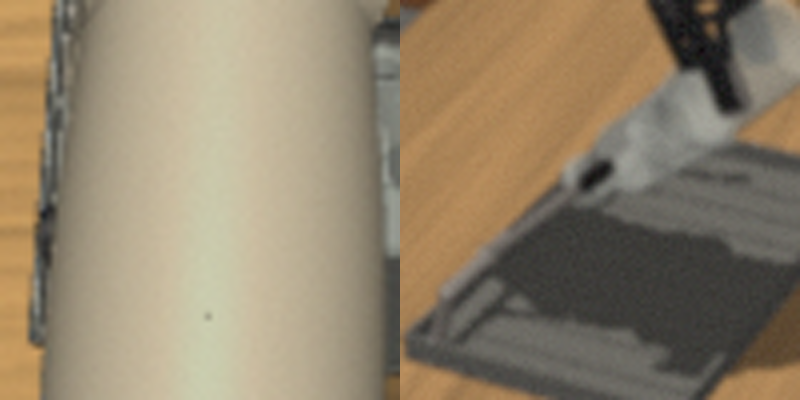

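In the side crop the peg cap is at (598,175), as predicted. The hung bottle overlaps the held one behind it, so I'll separate the held bottle by differencing against the start image.

Run:
```python
from h import *
a=np.load("side0.npz")["im"].astype(int);b=np.load("side3.npz")["im"].astype(int)
d=cv2.GaussianBlur(np.abs(a-b).max(2).astype(np.uint8),(3,3),0)
print("cols",255,"..",319)
for v in range(118,176,2): print(v,"".join(" .:*#"[min(4,d[v,u]//9)] for u in range(255,320)))
S=dict(np.load("side0.npz"));T,_,q,Rr,root,pd,bot=setup()
R0=root[0]+[.0015,-.0005,0];n=np.cross(pd,Rr[:,1])
for s in(.175,.195,.22,.305):
  rad=.0205 if s<.2 else (.029 if s>.21 else .018);print(s,[proj(S,R0+pd*s+k*rad*n).round(1).tolist() for k in(-1,0,1)])
```

```text
cols 255 .. 319
118   .            .    :##############################*:::.         
120                     .###################################*:..    .
122                   . .:#####################################*:.  .
124 ..  .       .        .:#############################**#######*...
126                        :#######################################:.
128                        .:#######################################:
130   ..                  ...*######################################*
132                          .*######################################
134                           .*#####################################
136                          ...*####################################
138                          .::**##*:.*############################*
140                        ...:::..:::::#####################****:...
142                         ....:*****::*##################***:..    
144                .         .::*###***::*###############**::.       
146     .             ........::*******:::###########***::..         
148                  ..:::.  .....
[... 464 characters left out ...]
                                                             
164 .                                                                
166 :.                                                               
168 .                                                                
170                                                                  
172 :****:.   .                                                      
174 ###*:.  .*****:.                                                 
0.175 [[272.1, 147.4], [277.1, 153.6], [282.1, 159.7]]
0.195 [[277.1, 143.5], [282.2, 149.8], [287.2, 156.0]]
0.22 [[281.4, 135.9], [288.7, 144.9], [295.8, 153.9]]
0.305 [[304.5, 118.0], [312.0, 127.5], [319.4, 136.9]]
```

The mouth rim (≈273,147 to 282,156) and body edges match the prediction to within about 2 px, so the bottle is aligned. Slide on with force guards.

```bash
cat > g.py <<'E'
from cell import r
from h import *
T,S,q,Rr,root,pd,bot=setup()
h=.04;yaw=np.degrees(q.x[2]);F=tframe(yaw,-110);R0=root[0]+[.0015,-.0005,0]
gp=lambda s,o=0:tcp(R0+pd*(.135-h+s)+o,F)
def st(*a):
    s=r.sense();print(*a,round(s["t"],2),"s,off",((s["ee_pos"]-gp(0))@pd).round(4),(Rr.T@(s["ee_pos"]-gp(0))).round(4),"f",(Rr.T@s["force"]).round(2),"axial",round(float(s["force"]@pd),2),s["grip_width"])
st("start")
for s_,v in((.12,.06),(.06,.06),(.012,.06)):
    hit=r.movel(gp(s_),v,threshold=4);st(hit)
    if hit: break
else:
    hit=r.movel(gp(-.012),.02,threshold=4);st("home",hit);r.hold(.3);st("held")
E
python3 g.py
```

```text
start 19.69 s,off 0.1703 [-0.1203  0.0011  0.1205] f [-0.09  0.37 -1.64] axial -1.09 0.057391262626588446
False 20.68 s,off 0.1203 [-0.0849 -0.      0.0852] f [-0.    0.22 -1.13] axial -0.79 0.05724411892695413
False 21.82 s,off 0.0603 [-0.0425 -0.      0.0429] f [ 0.5  -0.11 -1.94] axial -1.72 0.05714449985367436
False 22.77 s,off 0.0122 [-0.0085  0.      0.0088] f [ 1.3   0.48 -1.36] axial -1.88 0.05724196640460555
home True 23.23 s,off 0.0089 [-0.0065 -0.      0.0061] f [-1.94  0.42  4.52] axial 4.57 0.05704187530712931
held 23.52 s,off 0.0089 [-0.0066 -0.      0.006 ] f [-2.6  -0.54  5.63] axial 5.82 0.057224853673165356
```

Home: the force is purely axial, about 5 N. Now ease it down perpendicular to the peg until it carries its own weight.

```bash
sed '/^st("start")/,$d' g.py > k.py
cat >> k.py <<'E'
nd=Rr@np.array([-.5**.5,0,-.5**.5])
p=r.sense()["ee_pos"];st("a")
hit=r.movel(p+.016*nd,.02,threshold=4);st("lip",hit)
s=r.sense();print("moved",(s["ee_pos"]-p)@nd, "f along n",s["force"]@nd,"torque",Rr.T@s["wrist_torque"])
E
python3 k.py
```

```text
a 23.52 s,off 0.0089 [-0.0066 -0.      0.006 ] f [-2.6  -0.54  5.63] axial 5.82 0.057224853673165356
lip True 24.01 s,off 0.0087 [-0.012  -0.0001  0.0003] f [-0.2  -0.01  1.52] axial 1.22 0.05715143126243741
moved 0.007782148383326561 f along n -0.9360344029464042 torque [ 0.06269634 -0.35551544  0.01065754]
```

```bash
cat >> k.py <<'E'
E
python3 k.py
```

```text
a 24.01 s,off 0.0087 [-0.012  -0.0001  0.0003] f [-0.2  -0.01  1.52] axial 1.22 0.05715143126243741
lip True 24.24 s,off 0.0086 [-0.012  -0.0001  0.0002] f [ 0.06 -0.03  5.17] axial 3.61 0.057325237366582266
moved 9.926221226375705e-05 f along n -3.6972304131954754 torque [ 0.00847159 -0.37562066  0.00075085]
```

```bash
sed '/^nd=/,$d' k.py > m.py
cat >> m.py <<'E'
nd=Rr@np.array([-.5**.5,0,-.5**.5])
s=r.sense();p0=s["ee_pos"];M0=Rn.from_quat(s["eef_rot"],scalar_first=True);Lp=R0+pd*.015+.010*nd
for th in(1.5,3,4.5,6,7):
    A=Rn.from_rotvec(-np.radians(th)*Rr[:,1])
    hit=r.movel(Lp+A.apply(p0-Lp),.01,ori=(A*M0).as_quat(scalar_first=True),threshold=4)
    st(th,hit);print("  n",r.sense()["force"]@nd,"ty",(Rr.T@r.sense()["wrist_torque"])[1])
    if hit: break
E
python3 m.py
```

```text
1.5 True 24.45 s,off 0.0084 [-0.0124 -0.0001 -0.0006] f [1.95 0.62 2.72] axial 0.55 0.057784457588317205
  n -3.3071756875369305 ty -0.8915103230699941
```

```bash
python3 m.py; python3 m.py
```

```text
1.5 False 24.75 s,off 0.0079 [-0.0134 -0.0001 -0.0023] f [ 4.12 -0.83  2.03] axial -1.48 0.05713013608849007
  n -4.3478074506229465 ty -1.2406197796029084
3 True 24.98 s,off 0.0072 [-0.0137 -0.0001 -0.0035] f [3.73 0.38 2.74] axial -0.7 0.05741121746991872
  n -4.576775804611821 ty -0.9088970128753513
1.5 True 25.18 s,off 0.0071 [-0.0136 -0.0002 -0.0036] f [1.67 1.43 2.29] axial 0.44 0.057497471475628587
  n -2.797472245029647 ty -0.6082719435979637
```

```bash
sed '/^nd=/,$d' k.py > n.py
cat >> n.py <<'E'
nd=Rr@np.array([-.5**.5,0,-.5**.5])
r.hold(.3);st("rest");s=r.sense();print("n",s["force"]@nd,"ty",(Rr.T@s["wrist_torque"])[1],"tilt",np.degrees(np.arccos(Rn.from_quat(s["eef_rot"],scalar_first=True).apply([0,0,1])@F[:,2])))
hit=r.movel(s["ee_pos"]-.006*pd,.01,threshold=3);st("axial",hit)
r.hold(.3);s=r.sense();st("held");print("n",s["force"]@nd)
hit=r.movel(s["ee_pos"]+.008*nd,.01,threshold=3);st("perp",hit)
r.hold(.3);st("held");s2=r.sense();print("n",s2["force"]@nd,(s2["ee_pos"]-s["ee_pos"])@nd)
E
python3 n.py
```

```text
rest 25.48 s,off 0.007 [-0.0136 -0.0002 -0.0037] f [-0.64  0.85  6.93] axial 5.35 0.057321604466409534
n -4.4475573195939955 ty -0.10773392657183951 tilt 4.416109554836172
axial True 25.71 s,off 0.007 [-0.0136 -0.0001 -0.0037] f [ 0.08 -0.51  5.01] axial 3.49 0.05746217863439259
held 26.01 s,off 0.007 [-0.0136 -0.0001 -0.0037] f [-1.68  0.3   4.68] axial 4.5 0.057345129801114295
n -2.1177379450511307
perp True 26.27 s,off 0.007 [-0.0136 -0.0002 -0.0037] f [ 0.42 -0.43  4.56] axial 2.93 0.05756366643953331
held 26.57 s,off 0.007 [-0.0136 -0.0001 -0.0037] f [1.15 0.39 4.02] axial 2.03 0.05723740510031846
n -3.6581270070864216 2.2975281176979353e-05
```

The rack now carries the bottle: about 5 N upward, and neither an axial nor a downward push moves it further. Release and back out.

```bash
cat > o.py <<'E'
from cell import r
from h import *
np.savez("s4a.npz",im=r.capture("side"))
r.gripper_to(.066);r.hold(.3);s=r.sense();print(s["t"],s["grip_force"],s["force"])
np.savez("s4b.npz",im=r.capture("side"))
r.gripper_to(.085);r.hold(.2)
z=Rn.from_quat(r.sense()["eef_rot"],scalar_first=True).apply([0,0,1])
print(r.movel(r.sense()["ee_pos"]-.12*z,.08,threshold=5),r.sense()["force"])
r.movel(r.sense()["ee_pos"]+[-.1,.05,.05],.2)
r.move_j([.9,-.2,.3,1.6,0,0]);print(r.sense()["t"],r.sense()["ee_pos"])
T,S,q,Rr,root,pd,bot=setup()
for n in("side","top"): np.savez(n+"5.npz",im=r.capture(n),**r.camera_model(n))
a=np.load("top5.npz")["im"]
cv2.imwrite("pics/end.png",cv2.resize(a[142:225,240:420,::-1],None,fx=4.4,fy=4.4,interpolation=2))
E
python3 o.py
```

```text
27.175 0.0 [ 0.19580924 -0.43113719  0.63066898]
False [-0.3981264   0.00252509 -0.40707544]
32.0333 [0.33901866 0.4261349  0.47845308]
```

View pics/end.png

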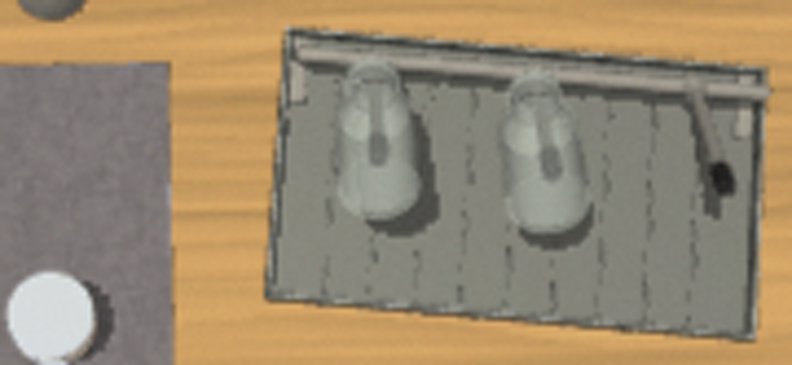

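Our bottle hangs on the left peg at crop (378,140), with the same depth and slant as the one already hanging at (547,150). That bottle, the spool and the weight are where they were.

```bash
python3 -c "
from cell import r
print(r.hand_in(),r.sense()['t'])"
```

```text
the job is handed in; nothing more can be done
the job is handed in; nothing more can be done
```

I hung the bottle upside down on the left peg, released it and handed in at about 32 s, without a judged result; it looked seated and the other objects unmoved, but I viewed 11 pictures, one over the limit of 10.

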